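# Load a large cell into the battery charger

## Robot

A 6-joint arm with a two-finger parallel gripper is mounted at the origin on the work surface. World frame = base frame: x ahead of the robot, y to its left, z up, the work surface at z = 0. Lengths are in m, angles in rad, forces in N, time in s.
With the tool pointing down it reaches from about 0.35 to 0.85 m from the base axis. Payload 8.1 kg.
Tool frame: the origin (TCP) lies between the finger pads; the fingertips stand 11 mm ahead of it and the grasp point (between the pads) lies 8 mm behind it (robot.tips_ahead is the distance from the TCP to the fingertips, in m); z points along the fingers, y is the line along which they close (so a half turn about z gives the same grasp; the last joint's range is limited). The gripper opens to 93 mm and grips with 3 to 60 N. Pads are 15 mm wide; open, the fingers measure 128 mm over their backs; the gripper's body (75 mm by 188 mm) begins 65 mm behind the grasp point.
Start: joints at [-1.316, 0.13, 1.488, -0, 1.523, -0.085], TCP at [0.2, -0.566, 0.23] pointing down, gripper open.
Joint ranges: [-2.96, 2.96], [-0.89, 2.26], [0.02, 2.5], [-1.34, 4.48], [0, 2.73], [-2.66, 2.66]. Speed limits (rad/s): [2.39, 2.39, 2.79, 3.14, 3.14, 3.14].

## Interface

Orientations are given as a rotation vector (axis times angle).
In Python, from plant import robot gives the robot as it stands. The module is installed in compiled form; this text tells all that it offers.
- The arm moves only by the tool move_arm, never from a script. Its argument "deltas" is one flat list of numbers, 7 for each row, row after row: the shift along the tool's x, y, z in m, then the turn, a rotation vector about the tool's x, y, z in rad, then the opening, from 0 (shut) to 1 (fully open). A call has 1 to 12 rows; each row is the pose to reach, as a shift and turn from the pose commanded when the call began, along the tool's axes at that moment; what a row does not reach only later rows make up. A row lasts 1/8 s, in which the tool goes at most 62.5 mm and 10.7 degrees, less where a joint would pass 70% of its speed; a pose out of reach is approached as far as the arm can. A call with a gripper value outside its range is refused whole. The fingers move at their own pace and stop on an object; "squeeze" is the grip in N (left out, the last holds). Time passes only in rows, so rows that repeat a pose let the fingers close. It gives the time, the measured TCP pose, the force, the opening and the grip force at its end, in the units of the state.
- robot.read_state(): the state, without advancing time (a new reading comes with each control period).
- robot.read_camera(name): name is "scene" or "top" or "wrist"; returns (picture, depth): 384x512x3 uint8, red, green, blue; 384x512 float32, m along the optical axis (not along the pixel's ray), 0 where there is no reading.
- robot.camera_model(name): a dict with "K" (3x3 intrinsics, pixels), "R" (3x3) and "t" (3): a world point X has camera coordinates R X + t; the wrist camera has in their place "tool_from_camera" (4x4, takes a point from camera to tool coordinates, whose origin is the TCP and whose axes are the flange's). Camera axes: x right, y down, z forward; pixel columns grow to the right and rows downward; lengths in m; the calibration is good to about 2 mm. The wrist camera is an equidistant fisheye: a pixel r from the principal point sees the ray r / f radians off the axis. A picture is of the moment at which its call begins: read the wrist's pose just before it. camera_model takes no time and is no camera call.
- robot.close_job(): hands the job in; it is judged then, once.
Trained networks look in the newest picture that a camera, given by its name, has taken for a name from the list of things; names that differ only in an ending like _2 or _b are one class to them, and where a whole thing is asked for, a point or a joint stands for the part that bears it (a point fixed in the world has none). Each returns a list of dicts, best first, with "confidence" (0 to 1); they miss things now and then, are a little off and sometimes report something else, mostly with a low value. They report only what shows in the picture. A call takes as long as a camera call. They do not tell look-alikes from the thing itself.
- robot.recognise(camera, label): "uv" ([column, row] in pixels, amid what is visible of it).
The state is a dict: "t": time; "q": joint angles; "dq": joint speeds; "joint_torque": joint torques, N m; "tool_pos": TCP position; "orientation": TCP orientation; "force": force on the tool from outside, world axes, zero at the start; "wrist_torque": the same for the moment, N m; "opening": finger opening in m; "gripper_force": force on a finger pad.
Only numpy, scipy, OpenCV 4.12 (cv2) and the standard library are available. Lean on these libraries where they do the work, as an engineer would, in place of code of your own. Each camera call takes 0.05 s, during which the arm holds its last target. There are 200 camera calls.

## Task

Put the large battery cell from the white tray on charge in the empty bay of the two-bay charger: set its flat end in against the sprung contact, push the sprung contact back and tip the nub end down, so that the cell lies fully home, flat on the bay floor with its nub against the fixed contact. Do not force it hard against the charger, leave the other things where they are, and let go at the end.

Things in the scene. Friction and masses are not known exactly. Their poses are not given: they have to be found in the camera images.
- cell_center (a point): Centre of the large battery cell: a cylinder 34 mm in diameter with a black sleeve 60 mm long, and a steel nub (10 mm wide, 1.7 high) and steel band at one end only; about 140 g. The point is on its axis, half-way along the sleeve; x runs along it from flat end to nub end. It lies on its side in either compartment of the white tray, nub pointing away from the robot (within 50 degrees of +x).
- cell_nub (a point): The tip of the large cell's nub, on the cell's axis, 31.7 mm from cell_center.
- bay (a point): The charger's empty bay. The point lies on the bay's floor (14 mm above the bench), midway between its side walls, at the foot of the fixed contact. x runs along the bay from the sprung contact towards the fixed contact, y across the bay, z up. The bay is 38 mm wide; its side walls rise 16 mm over the floor. The next bay is parallel, its middle at y = -66 mm.
- charger: Grey two-bay charger, fixed to the bench, 166 (x) by 132 (y) mm; origin under its middle, axes as bay. The fixed contact is the upright face of the solid housing at its +x end: 24 mm higher than the bay floor, flat on top, reaching 43 mm beyond the contact's face. At its -x end, from 87 mm before the fixed contact, the casing is 16 mm higher than the bay floor.
- spring_face (a point): Foot of the sprung contact's face, on the bay floor and the bay's middle line; 54.5 mm from bay towards -x when free, 61.7 mm with a seated cell. The sprung contact is a block 24 mm wide, reaching 21 mm above the floor, that slides back along the bay when pushed.
- spring_contact (a joint): How far the empty bay's sprung contact is pushed back, m: 0 = free, 0.0072 = with a seated cell, 0.018 = its stop. Its spring resists with about 4.2 N at the start of its travel, 6.7 N with a seated cell and 10.5 N at the stop.
- small_cell_center (a point): Centre of a smaller cell, 26 mm in diameter and 48.5 mm long, lying in the tray's other compartment; to be left alone.
- charging_cell_center (a point): Centre of a large cell that is already seated in the charger's second bay; to be left alone. Its top is 34 mm over the bay floor.
- tray: White plastic tray that holds the loose cells: 120 mm (x) by 230 mm (y), walls 16 mm high and 4 mm thick, floor 4 mm thick, one divider across the middle making two compartments side by side in y, each about 112 by 109 mm. Origin at the centre of its underside. Fixed.
- twine: Roll of twine, 80 mm in diameter, 60 mm high, standing; origin at the centre of its underside. To be left alone.
- carton: Small flat carton, 55 x 36 x 16 mm; origin at the centre of its underside. To be left alone.
There are look-alikes about, which are no part of the job. What is shaped like the part that bears cell_center but blue or orange is not meant. Of the things like the charger, leave any that is purple; of the rest the larger one is meant.

How it is judged:
By the outcome, as a careful person would: the job done as asked, in the order asked, and still so for the second after the job is handed in, with the robot touching nothing.
It also fails if it takes over 48 s, if anything falls off the work surface, if the arm or the gripper's body presses on something with over 40 N, if the wrist force passes 120 N, or if a joint passes its speed limit or range.

## Working session

There is one attempt and no reset: what is moved stays moved. The work goes in short steps, Python scripts to look and compute and a tool call to move; the robot and the scene stay as the last step left them, time stands still between calls to the robot, and variables do not carry over. Pictures are saved under pics/ and viewed, at most 10 in all, crops included, and the job is handed in when it is done.

Besides the shell and the picture viewer there is one more tool, called after "Call:" as name(argument=value, ...), one argument or row to a line, values as JSON. move_arm: Moves the arm, as the interface text tells. Its arguments: {"type":"object","properties":{"deltas":{"type":"array","items":{"type":"number"}},"squeeze":{"type":"number"}},"required":["deltas"]}

```bash
mkdir -p pics; ls; cat > h.py <<'E'
import numpy as np, cv2
from plant import robot
from scipy.spatial.transform import Rotation as Rn
def cloud(cam, pic=None):
    m=robot.camera_model(cam)
    im,d=robot.read_camera(cam)
    v,u=np.mgrid[0:384,0:512]; K=np.array(m['K'])
    P=np.stack([(u-K[0,2])/K[0,0]*d,(v-K[1,2])/K[1,1]*d,d],-1)
    W=(P-np.array(m['t']))@np.array(m['R'])
    W[d==0]=np.nan
    return im,d,W
E
python3 - <<'E'
from h import *
ims=[]
for c in ("top","scene"):
    im,d,W=cloud(c); np.savez(f'{c}.npz',im=im,W=W); ims.append(im)
    for l in ("cell_center","charger","spring_face","bay","tray","small_cell_center","charging_cell_center","twine","carton"):
        try:
            for r in robot.recognise(c,l)[:4]:
                u,v=r['uv']; print(c,l,np.round(r['uv']),round(r['confidence'],2),np.round(W[int(v),int(u)],3))
        except Exception as e: print(c,l,e)
    cv2.imwrite(f'pics/{c}0.png',cv2.resize(im[:,:,::-1],(768,576),interpolation=cv2.INTER_CUBIC))
print(robot.read_state()['t'])
E
```

```text
pics
top cell_center [342. 211.] 0.78 [ 0.515 -0.268  0.038]
top cell_center [331. 251.] 0.68 [ 0.391 -0.233  0.035]
top cell_center [199. 208.] 0.66 [0.513 0.179 0.035]
top cell_center [382. 209.] 0.59 [ 0.526 -0.393  0.03 ]
top charger [203. 203.] 0.97 [0.527 0.165 0.033]
top charger [164. 285.] 0.86 [0.275 0.271 0.029]
top charger [190. 134.] 0.78 [0.754 0.217 0.023]
top spring_face [195. 208.] 0.45 [0.51  0.188 0.035]
top spring_face [157. 292.] 0.39 [0.255 0.29  0.034]
top spring_face [305. 135.] 0.2 [ 0.748 -0.146  0.053]
top bay [200. 203.] 0.87 [0.529 0.18  0.01 ]
top bay [165. 285.] 0.86 [0.278 0.269 0.028]
top bay [192. 137.] 0.8 [0.744 0.214 0.022]
top small_cell_center [308. 200.] 0.43 [ 0.545 -0.163  0.031]
top charging_cell_center [214. 194.] 0.74 [0.554 0.134 0.047]
top twine [305. 136.] 0.73 [ 0.749 -0.149  0.052]
top twine [213. 195.] 0.58 [0.554 0.134 0.047]
top carton [104. 211.] 0.62 [0.495 0.475 0.02 ]
scene cell_center [183. 297.] 0.91 [ 0.522 -0.276  0.039]
scene cell_center [144. 255.] 0.78 [ 0.38  -0.248  0.03 ]
scene cell_center [140. 355.] 0.61 [ 0.528 -0.412  0.035]
scene cell_center [330. 107.] 0.23 [0.495 0.465 0.017]
scene charger [292. 174.] 0.87 [0.547 0.139 0.046]
scene charger [372. 200.] 0.57 [0.748 0.207 0.008]
scene charger [236. 118.] 0.55 [0.278 0.258 0.02 ]
scene spring_face [239. 106.] 0.52 [0.255 0.301 0.031]
scene spring_face [287. 159.] 0.42 [0.495 0.201 0.016]
scene bay [371. 196.] 0.92 [0.742 0.209 0.019]
scene bay [294. 172.] 0.91 [0.54  0.158 0.031]
scene bay [239. 119.] 0.62 [0.288 0.26  0.024]
scene tray [203. 286.] 0.61 [ 0.53  -0.226  0.004]
scene small_cell_center [229. 266.] 0.69 [ 0.556 -0.16   0.027]
scene charging_cell_center [295. 176.] 0.59 [0.556 0.132 0.05 ]
scene charging_cell_center [205. 285.] 0.24 [ 0.533 -0.218  0.004]
scene twine [305. 303.] 0.98 [ 0.748 -0.15   0.053]
scene carton [329. 109.] 0.5 [0.492 0.456 0.018]
1.0
```

View pics/top0.png

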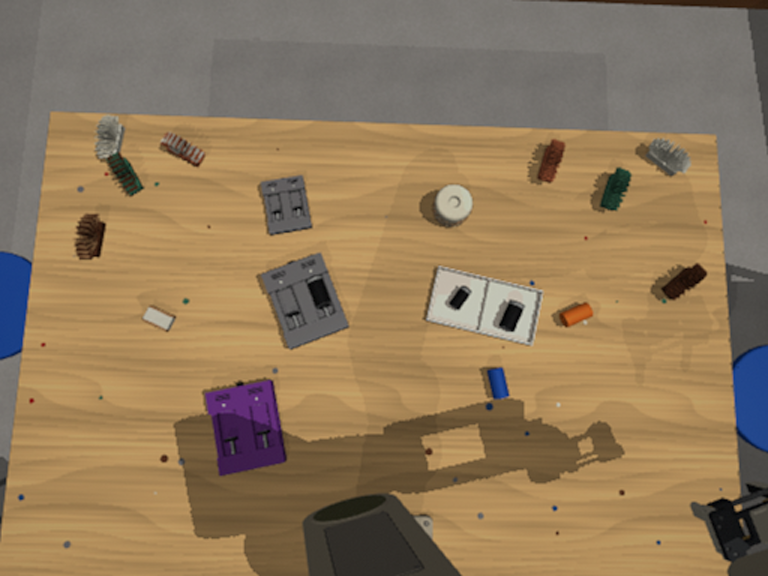

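View pics/scene0.png

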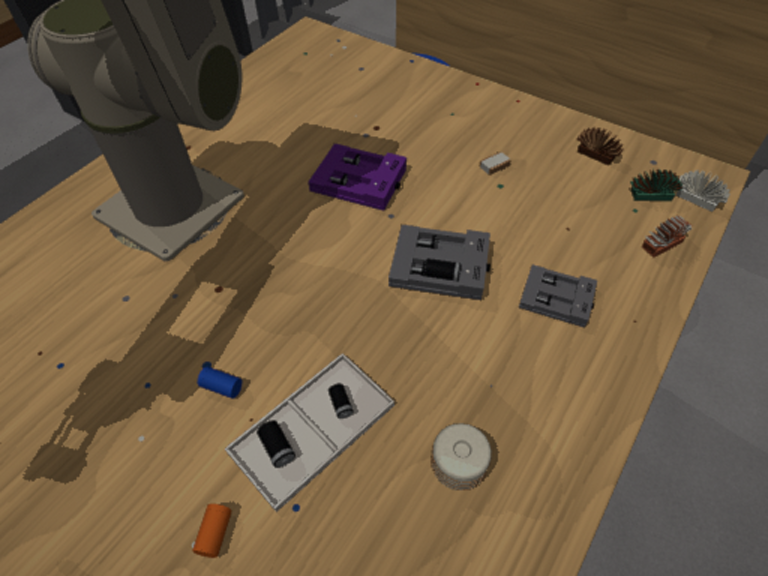

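Candidates for the cell, in 512-px top pixels:
- Black (342,211), in the tray: large and black, so this is the one meant.
- Black (308,200): the small cell.
- Blue (331,251) and orange (382,209): wrong colour.

Candidates for the charger:
- Grey (203,203): the larger grey one, so this is the one meant.
- Grey (190,134): smaller.
- Purple (164,285): excluded.

```bash
python3 - <<'E'
from h import *
D={c:np.load(c+'.npz') for c in('top','scene')}
a=D['top']['im'][150:250,160:260];b=D['top']['im'][170:240,280:380]; 
a=cv2.resize(a,(400,400),interpolation=3);b=cv2.resize(b,(400,280),interpolation=3);b=np.vstack([b,np.zeros((120,400,3),np.uint8)])
cv2.imwrite('pics/crop.png',np.hstack([a,b])[:,:,::-1])
for c in D:
    W=D[c]['W'].reshape(-1,3); im=D[c]['im'].reshape(-1,3)
    # charger
    s=(np.linalg.norm(W[:,:2]-[.525,.165],axis=1)<.125)&(W[:,2]>.008)&(W[:,2]<.06)
    P=W[s]; r=cv2.minAreaRect((P[:,:2]*1000).astype(np.float32)); print(c,'charger rect',np.round(r,1) if 0 else r)
    for lo,hi in((.010,.018),(.026,.033),(.035,.041),(.043,.06)):
        q=P[(P[:,2]>lo)&(P[:,2]<hi)]; print(lo,len(q),np.round(np.median(q,0),3))
    # cell
    s=(np.linalg.norm(W[:,:2]-[.518,-.272],axis=1)<.05)&(W[:,2]>.010)&(im.max(1)<110)
    P=W[s]; r=cv2.minAreaRect((P[:,:2]*1000).astype(np.float32)); print(c,'cell',r,P[:,2].max(),len(P))
    Q=P[P[:,2]>.028]; m=Q.mean(0); e=np.linalg.svd((Q-m)[:,:2])[2][0]; print(m,e,np.degrees(np.arctan(e[1]/e[0])))
    s=(np.linalg.norm(W[:,:2]-[.518,-.272],axis=1)<.055)&(W[:,2]>.014)
    Q=W[s];r=cv2.minAreaRect((Q[:,:2]*1000).astype(np.float32)); print('all>14mm',r)
    # tray
    s=(np.linalg.norm(W[:,:2]-[.53,-.22],axis=1)<.14)&(W[:,2]>.002)&(im.min(1)>120)
    print('tray',cv2.minAreaRect((W[s][:,:2]*1000).astype(np.float32)))
m=robot.camera_model('wrist');print(m)
print(robot.read_state())
E
```

```text
top charger rect ((541.2805786132812, 165.33578491210938), (173.5473175048828, 131.87625122070312), 22.59074592590332)
0.01 362 [0.527 0.188 0.015]
0.026 730 [0.5   0.154 0.031]
0.035 552 [0.588 0.179 0.039]
0.043 187 [0.562 0.137 0.047]
top cell ((516.5880737304688, -266.8975524902344), (31.03798484802246, 57.38290023803711), 66.23751831054688) 0.04156791231824558 194
[ 0.51556801 -0.26602175  0.03580304] [-0.94343875  0.33154685] -19.362690136401163
all>14mm ((499.8555908203125, -282.9573669433594), (73.91911315917969, 81.29093933105469), 66.23751831054688)
tray ((539.4540405273438, -214.47052001953125), (229.97801208496094, 120.6302719116211), 77.95738983154297)
scene charger rect ((540.3063354492188, 163.4883270263672), (173.7888946533203, 135.42665100097656), 22.871461868286133)
0.01 370 [0.53  0.136 0.015]
0.026 1041 [0.503 0.146 0.03 ]
0.035 682 [0.591 0.177 0.038]
0.043 166 [0.56  0.133 0.047]
scene cell ((509.60638427734375, -268.3197326660156), (38.995689392089844, 78.37696075439453), 73.06088256835938) 0.04139717080109738 496
[ 0.51876534 -0.27127941  0.035635  ] [ 0.91448
[... 763 characters left out ...]
000e+00]])}
{'t': 1.0, 'q': array([-1.31640725e+00,  1.30369259e-01,  1.48821546e+00, -1.96936515e-05,
        1.52300314e+00, -8.54050213e-02]), 'dq': array([-0.00104148, -0.00040524,  0.00072742, -0.00125131,  0.00181961,
        0.00033846]), 'joint_torque': array([-1.65766555e-04, -5.59768474e+01, -4.92070985e+01,  7.68966903e-02,
        2.23564391e-02, -3.82342341e-05]), 'tool_pos': array([ 0.19998676, -0.56568834,  0.22964509]), 'orientation': array([ 3.09635398e+00,  5.31183618e-01, -3.01543939e-05]), 'force': array([-0.82811207, -0.15954824, -0.04227298]), 'wrist_torque': array([-8.67873984e-05,  5.64964568e-03,  5.83748448e-03]), 'gripper_force': 0.0, 'opening': 0.0934320986539254}
```

View pics/crop.png

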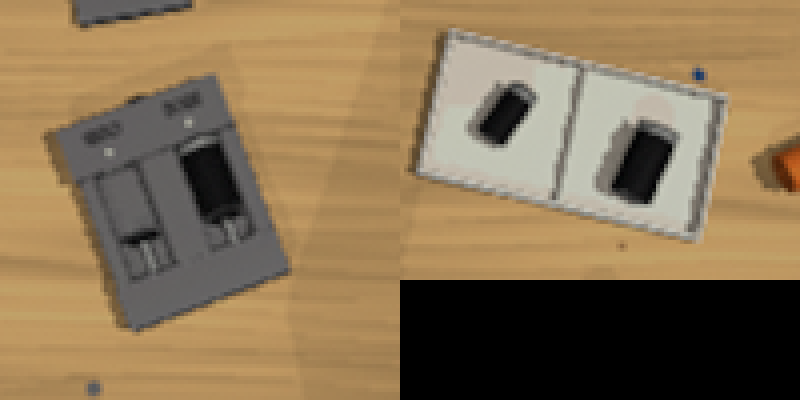

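The crop confirms it. The large black cell is in the right compartment with its band end pointing +x, and the charger's left (+y) bay is empty.

```bash
cat >> h.py <<'E'
def pose(yaw,tilt=0):
    """tool x along yaw, z down; tilt>0 raises tool x (nub up)"""
    y,t=np.radians(yaw),np.radians(tilt)
    h=np.array([np.cos(y),np.sin(y),0]); k=np.array([0,0,1.])
    x=h*np.cos(t)+k*np.sin(t); z=h*np.sin(t)-k*np.cos(t)
    return np.stack([x,np.cross(z,x),z],1)
def delta(p,R,p0=None,R0=None):
    s=robot.read_state()
    if p0 is None: p0=s['tool_pos'];R0=Rn.from_rotvec(s['orientation']).as_matrix()
    print('shift',np.round(R0.T@(np.array(p)-p0),4),'rot',np.round(Rn.from_matrix(R0.T@R).as_rotvec(),4))
def wrist(tag):
    s=robot.read_state(); m=robot.camera_model('wrist'); im,d=robot.read_camera('wrist')
    K=np.array(m['K']); v,u=np.mgrid[0:384,0:512]
    x=(u-K[0,2])/K[0,0]; y=(v-K[1,2])/K[1,1]; r=np.hypot(x,y)+1e-9; k=np.tan(np.minimum(r,1.5))/r
    P=np.stack([x*k*d,y*k*d,d],-1); T=np.array(m['tool_from_camera'])
    R0=Rn.from_rotvec(s['orientation']).as_matrix()
    W=(P@T[:3,:3].T+T[:3,3])@R0.T+s['tool_pos']; W[d==0]=np.nan
    np.savez(tag+'.npz',im=im,W=W); cv2.imwrite(f'pics/{tag}.png',cv2.resize(im[:,:,::-1],(768,576)))
    return im,W,s
E
python3 -c "
from h import *
delta([.517,-.269,.15],pose(-21))"
```

```text
shift [ 0.3978 -0.1741  0.0796] rot [0.     0.     0.7063]
```

Call:
move_arm(
  deltas=[0.398,-0.174,0.08,0,0,0.706,0.6,0.398,-0.174,0.08,0,0,0.706,0.6,0.398,-0.174,0.08,0,0,0.706,0.6,0.398,-0.174,0.08,0,0,0.706,0.6,0.398,-0.174,0.08,0,0,0.706,0.6,0.398,-0.174,0.08,0,0,0.706,0.6,0.398,-0.174,0.08,0,0,0.706,0.6,0.398,-0.174,0.08,0,0,0.706,0.6,0.398,-0.174,0.08,0,0,0.706,0.6,0.398,-0.174,0.08,0,0,0.706,0.6],
)

```text
t: 2.25
tool_pos: [0.5165, -0.2703, 0.15]
orientation: [3.088, -0.574, 0.0]
force: [-0.2, -0.7, 0.5]
opening: 0.0561
gripper_force: 0.0
```

```bash
python3 - <<'E'
from h import *
im,W,s=wrist('w1'); print(s['t'],s['tool_pos'],s['orientation'],s['opening'])
P=W.reshape(-1,3); c=im.reshape(-1,3)
n=np.linalg.norm(P[:,:2]-[.517,-.269],axis=1)<.05
print('floor z',np.nanmedian(P[n&(P[:,2]<.012)][:,2]),'top',np.nanpercentile(P[n][:,2],[90,99]))
Q=P[n&(P[:,2]>.024)&(P[:,2]<.045)]
r=cv2.minAreaRect((Q[:,:2]*1000).astype(np.float32)); print(r,len(Q))
# cylinder axis fit: least squares on radius 17
from scipy.optimize import least_squares
def f(x):
    a=np.array([np.cos(x[2]),np.sin(x[2])]); dy=(Q[:,:2]-x[:2])@np.array([-a[1],a[0]]); return np.hypot(dy,Q[:,2]-x[3])-.017
x=least_squares(f,[.517,-.269,np.radians(-21),.021],loss='soft_l1',f_scale=.001).x
a=np.array([np.cos(x[2]),np.sin(x[2])]); l=(Q[:,:2]-x[:2])@a; print(x,np.degrees(x[2]),np.percentile(l,[.5,2,98,99.5]),'centre',x[:2]+a*np.mean(np.percentile(l,[1,99])))
E
```

```text
2.25 [ 0.51650242 -0.27033547  0.15002615] [ 3.08807181e+00 -5.73808217e-01  2.18215021e-04] 0.05605632521931585
floor z 0.003931177429880778 top [0.26224185 0.26622295]
((517.1514282226562, -269.30023193359375), (33.21892166137695, 62.040077209472656), 65.75556182861328) 2124
[ 0.56560581 -0.29084949 -0.41915568  0.02055259] -24.015851467082616 [-0.08330044 -0.08217273 -0.02352971 -0.02323875] centre [ 0.51708046 -0.26922853]
```

View pics/w1.png

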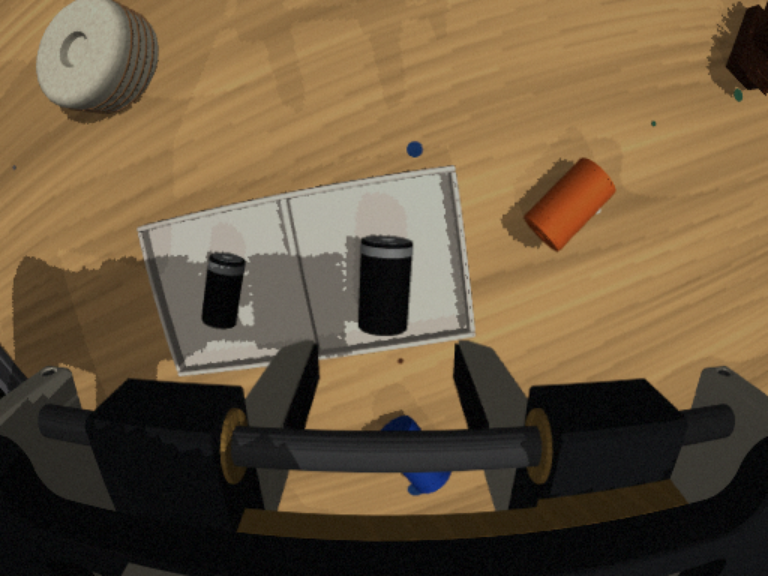

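```bash
python3 -c "
from h import *
delta([.5168,-.269,.028],pose(-24))"
```

```text
shift [-0.0003 -0.0016  0.1221] rot [ 0.0005 -0.0005  0.0508]
```

Call:
move_arm(
  deltas=[0,-0.001,0.05,0,0,0.051,0.6,0,-0.001,0.09,0,0,0.051,0.6,0,-0.001,0.122,0,0,0.051,0.6,0,-0.001,0.122,0,0,0.051,0.6,0,-0.001,0.122,0,0,0.051,0.3,0,-0.001,0.122,0,0,0.051,0.3,0,-0.001,0.122,0,0,0.051,0.3,0,-0.001,0.122,0,0,0.051,0.3],
  squeeze=50,
)

```text
t: 3.3
tool_pos: [0.5188, -0.2691, 0.0296]
orientation: [3.072, -0.65, 0.005]
force: [-1.8, -1.4, 7.6]
opening: 0.0326
gripper_force: 50.0
```

Call:
move_arm(
  deltas=[0,0,0,0,0,0,0.5,0,0,0,0,0,0,0.5,0,0,0.004,0,0,0,0.5,0,0,0.004,0,0,0,0.5,0,0,0.004,0,0,0,0.3,0,0,0.004,0,0,0,0.3,0,0,0.004,0,0,0,0.3,0,0,0.004,0,0,0,0.3],
)

```text
t: 4.3
tool_pos: [0.5175, -0.268, 0.0236]
orientation: [-3.073, 0.651, 0.0]
force: [0.5, -0.2, -1.7]
opening: 0.0326
gripper_force: 50.0
```

```bash
python3 -c "
from h import *
delta([.488,.178,.17],pose(22.7,30))"
```

```text
shift [-0.2078 -0.3958 -0.1464] rot [ 0.2128  0.4943 -0.7944]
```

Call:
move_arm(
  deltas=[0,0,-0.06,0,0,0,0.3,0,0,-0.12,0,0,0,0.3,-0.208,-0.396,-0.146,0.213,0.494,-0.794,0.3,-0.208,-0.396,-0.146,0.213,0.494,-0.794,0.3,-0.208,-0.396,-0.146,0.213,0.494,-0.794,0.3,-0.208,-0.396,-0.146,0.213,0.494,-0.794,0.3,-0.208,-0.396,-0.146,0.213,0.494,-0.794,0.3,-0.208,-0.396,-0.146,0.213,0.494,-0.794,0.3,-0.208,-0.396,-0.146,0.213,0.494,-0.794,0.3,-0.208,-0.396,-0.146,0.213,0.494,-0.794,0.3,-0.208,-0.396,-0.146,0.213,0.494,-0.794,0.3,-0.208,-0.396,-0.146,0.213,0.494,-0.794,0.3],
)

```text
t: 5.8
tool_pos: [0.4879, 0.1774, 0.1693]
orientation: [-2.883, -0.577, -0.771]
force: [0.4, 0.3, -2.2]
opening: 0.0329
gripper_force: 50.0
```

```bash
python3 - <<'E'
from h import *
im,W,s=wrist('w2'); print(s['t'],s['tool_pos'],s['orientation'],s['opening'],s['force'])
P=W.reshape(-1,3); y=np.radians(22.7); X=np.array([np.cos(y),np.sin(y)]);Y=np.array([-X[1],X[0]]); b=np.array([.5617,.2093])
l=np.stack([(P[:,:2]-b)@X,(P[:,:2]-b)@Y,P[:,2]],1)*1000
np.save('l.npy',l)
def q(m,k): 
    v=l[m][:,k]; return len(v),np.round(np.percentile(v,[1,5,50,95,99]),1) if len(v) else 0
z=l[:,2];nr=(abs(l[:,0])<140)&(abs(l[:,1]+33)<100)
H=nr&(z>34)&(z<42)&(l[:,0]>-10); print('housing x',q(H,0),'y',q(H,1),'z',q(H,2))
r=cv2.minAreaRect(P[H][:,:2].astype(np.float32)*1000); print(r)
F=nr&(z>11)&(z<17)&(abs(l[:,1])<25)&(l[:,0]>-60)&(l[:,0]<10); print('floor x',q(F,0),'y',q(F,1),'z',q(F,2))
S=nr&(z>32)&(z<38)&(abs(l[:,1])<18)&(l[:,0]>-80)&(l[:,0]<-35); print('spring x',q(S,0),'y',q(S,1),'z',q(S,2))
C=nr&(z>42)&(z<52)&(abs(l[:,1]+66)<25); print('cell2 x',q(C,0),'y',q(C,1),'z',q(C,2))
E
```

```text
5.8 [0.4878549  0.17744856 0.16928326] [-2.883219   -0.57719654 -0.77132033] 0.03293676976316414 [ 0.38223738  0.29580408 -2.16603612]
housing x (4461, array([-1. ,  0.1, 19.5, 40. , 41.8])) y (4461, array([-96.2, -90.3, -29.9,  27.9,  33.1])) z (4461, array([35. , 36.6, 37.8, 39. , 39.6]))
((589.07763671875, 186.1668701171875), (52.2295036315918, 132.51182556152344), 23.09117889404297)
floor x (153, array([-5.8, -5.3, -2.7, -0.6, -0.5])) y (153, array([-17.8, -16.6,   1.6,  18.8,  19.9])) z (153, array([12.5, 12.9, 14. , 16. , 16.7]))
spring x (0, 0) y (0, 0) z (0, 0)
cell2 x (1312, array([-62.3, -59.7, -33.2,  -5.6,  -2.9])) y (1312, array([-76.8, -75.3, -63.2, -53. , -51.5])) z (1312, array([42.1, 42.6, 46.2, 48.2, 48.9]))
```

View pics/w2.png

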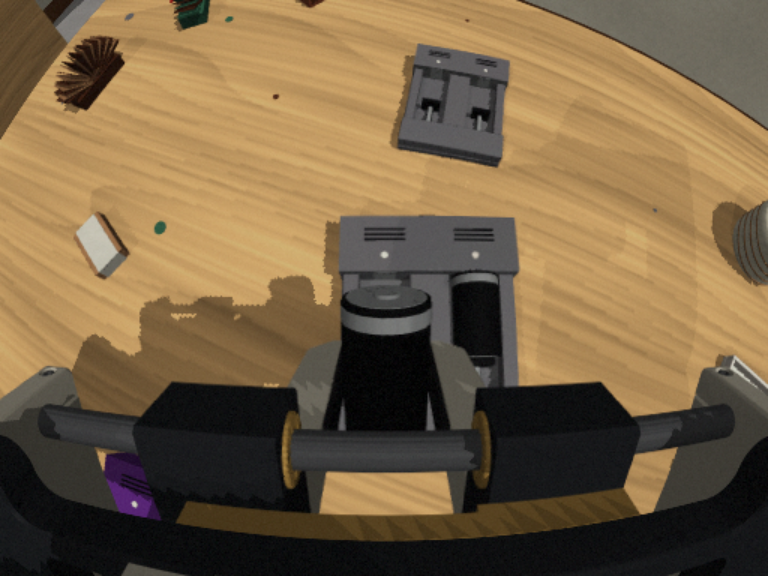

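```bash
python3 - <<'E'
from h import *
from scipy.optimize import least_squares
l=np.load('l.npy');z=l[:,2]
H=(z>34)&(z<41)&(l[:,0]>-8)&(l[:,0]<55)&(l[:,1]>-110)&(l[:,1]<45); h=l[H]
fr=[];bk=[]
for y in range(-95,30,4):
    s=h[abs(h[:,1]-y)<2][:,0]
    if len(s)>20: fr.append((y,np.percentile(s,2)));bk.append((y,np.percentile(s,98)))
for n,e in(('front',fr),('back',bk)):
    e=np.array(e);p=np.polyfit(*e.T,1);r=e[:,1]-np.polyval(p,e[:,0]);p=np.polyfit(*e[abs(r)<1.5].T,1);print(n,'dyaw',-np.degrees(np.arctan(p[0])),'x@0',p[1],'x@-66',np.polyval(p,-66))
rows=[h[abs(h[:,0]-x)<2][:,1] for x in range(5,40,5)]
print('side y',[np.round(np.percentile(r,[1,99]),1) for r in rows])
def fit(Q,x0):
    def f(x):
        a=np.array([np.cos(x[2])*np.cos(x[3]),np.sin(x[2])*np.cos(x[3]),np.sin(x[3])]); d=Q-np.array([x0[0],x[0],x[1]]); return np.linalg.norm(d-np.outer(d@a,a),axis=1)-17
    return least_squares(f,[x0[1],x0[2],0,x0[3]],loss='soft_l1',f_scale=1).x
C=l[(z>38)&(z<52)&(abs(l[:,1]+65)<20)&(l[:,0]<-4)&(l[:,0]>-58)]
x=fit(C,(-33,-65,31,0));print('cell2 y,z,yaw,pitch',x[:2],np.degrees(x[2:]))
# held cell in tool frame
d=np.load('w2.npz');s=robot.read_state();R0=Rn.from_rotvec(s['orientation']).as_matrix()
T=((d['W'].reshape(-1,3)-s['tool_pos'])@R0)*1000; c=d['im'].reshape(-1,3)
m=(abs(T[:,1])<16)&(T[:,2]>-24)&(T[:,2]<15)&(T[:,0]>9)&(T[:,0]<40); Q=T[m]; print(len(Q),np.percentile(Q[:,0],[50,98,99.5]))
x=fit(Q[(Q[:,0]<28)&(Q[:,2]<0)],(0,0,2,0));print('held y,z,yaw,pitch',x[:2],np.degrees(x[2:]))
E
```

```text
front dyaw 0.2934902350777414 x@0 -0.49240891046097196 x@-66 -0.15432947251508866
back dyaw 0.17527473247899095 x@0 41.166044548669994 x@-66 41.36794717618945
side y [array([-95.7,  32.6]), array([-96.2,  33. ]), array([-96.4,  33. ]), array([-95.7,  33.1]), array([-96.2,  33.3]), array([-96.4,  32.5]), array([-94.9,  32.6])]
cell2 y,z,yaw,pitch [-64.35169897  30.52495573] [0.51590162 0.19269675]
2853 [24.00145452 31.69693639 31.98176217]
held y,z,yaw,pitch [-1.90869765  3.21704282] [ 0.89118651 -1.541654  ]
```

```bash
cat >> h.py <<'E'
BAY=np.array([.5608,.2089,.014]); YAW=22.9
def tcp(bx,bz,th):
    t=np.radians(th);c,s=np.cos(t),np.sin(t)
    X=np.array([np.cos(np.radians(YAW)),np.sin(np.radians(YAW)),0])
    x=bx+30*c-19.6*s; z=bz+30*s+19.6*c
    return BAY+X*x/1000+np.array([0,0,z/1000]),pose(YAW,th)
def local():
    s=robot.read_state(); X=np.array([np.cos(np.radians(YAW)),np.sin(np.radians(YAW)),0]);Y=np.array([-X[1],X[0],0])
    d=s['tool_pos']-BAY; f=s['force']
    print('t',s['t'],'local mm',np.round([d@X*1e3,d@Y*1e3,d[2]*1e3],1),'F',np.round([f@X,f@Y,f[2]],1))
E
python3 -c "
from h import *
local()
for a in((-38.4,43,30),(-38.4,3,30)): delta(*tcp(*a))"
```

```text
t 5.85 local mm [-79.5  -1.  155.2] F [ 0.4 -0.1 -1.3]
shift [ 0.0095 -0.0013  0.0981] rot [ 0.0025  0.0008 -0.0049]
shift [-0.0105 -0.0013  0.1328] rot [ 0.0025  0.0008 -0.0049]
```

Call:
move_arm(
  deltas=[0.01,-0.001,0.05,0.002,0,-0.005,0.3,0.01,-0.001,0.098,0.002,0,-0.005,0.3,0.01,-0.001,0.098,0.002,0,-0.005,0.3,0.005,-0.001,0.107,0.002,0,-0.005,0.3,0,-0.001,0.115,0.002,0,-0.005,0.3,-0.005,-0.001,0.124,0.002,0,-0.005,0.3,-0.01,-0.001,0.132,0.002,0,-0.005,0.3,-0.01,-0.001,0.132,0.002,0,-0.005,0.3],
)

```text
t: 6.85
tool_pos: [0.5396, 0.2012, 0.0493]
orientation: [-2.881, -0.586, -0.77]
force: [0.5, 0.0, -1.9]
opening: 0.0329
gripper_force: 50.0
```

```bash
python3 -c "
from h import *
local(); delta(*tcp(-38.4,3,30))
im,d=robot.read_camera('scene'); cv2.imwrite('pics/s3.png',cv2.resize(im[100:240,220:400,::-1],(720,560),interpolation=3))
for a in((-44,2.5,30),(-55,2.5,30),(-57.5,3,24),(-60.5,4,16),(-63,5.3,10)): print(a);delta(*tcp(*a))"
```

```text
t 6.85 local mm [-22.5   1.2  35.3] F [ 0.5 -0.2 -1.9]
shift [0.0001 0.0012 0.0004] rot [-0.0007  0.0015  0.0015]
(-44, 2.5, 30)
shift [-0.0057  0.0011 -0.0016] rot [-0.0006  0.0008  0.0017]
(-55, 2.5, 30)
shift [-0.0152  0.0011 -0.0071] rot [-0.0006  0.0008  0.0017]
(-57.5, 3, 24)
shift [-0.0152  0.0011 -0.0056] rot [-0.0005 -0.1039  0.0017]
(-60.5, 4, 16)
shift [-0.0154  0.0011 -0.0033] rot [-0.0004 -0.2436  0.0017]
(-63, 5.3, 10)
shift [-0.0158  0.0011 -0.0021] rot [-3.000e-04 -3.483e-01  1.700e-03]
```

View pics/s3.png

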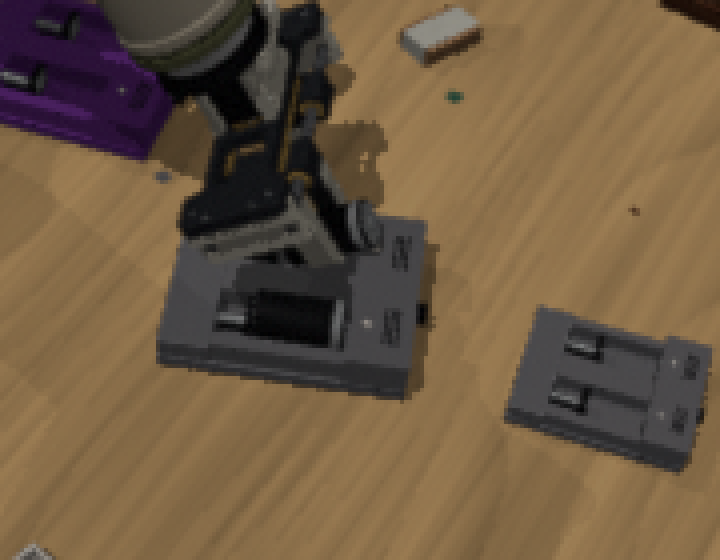

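Call:
move_arm(
  deltas=[-0.002,0.001,-0.001,0,0,0,0.3,-0.005,0.001,-0.002,0,0,0,0.3,-0.007,0.001,-0.003,0,0,0,0.3,-0.007,0.001,-0.003,0,0,0,0.3],
)

```text
t: 7.4
tool_pos: [0.5345, 0.1976, 0.0503]
orientation: [-2.88, -0.586, -0.775]
force: [2.7, 0.7, -2.2]
opening: 0.033
gripper_force: 50.0
```

```bash
python3 -c "
from h import *
local()
for a in((-55,2.5,30),(-57.5,3,24),(-60.5,4,16),(-63,5.3,10)): print(a);delta(*tcp(*a))"
```

```text
t 7.4 local mm [-28.6  -0.2  36.3] F [ 2.8 -0.4 -2.2]
(-55, 2.5, 30)
shift [-0.0097 -0.0002 -0.0035] rot [-0.     -0.0018  0.0016]
(-57.5, 3, 24)
shift [-0.0097 -0.0002 -0.002 ] rot [ 1.000e-04 -1.065e-01  1.600e-03]
(-60.5, 4, 16)
shift [-0.0099 -0.0002  0.0002] rot [ 2.000e-04 -2.461e-01  1.600e-03]
(-63, 5.3, 10)
shift [-0.0104 -0.0002  0.0015] rot [ 2.000e-04 -3.508e-01  1.600e-03]
```

Call:
move_arm(
  deltas=[-0.003,0,-0.001,0,0,0,0.3,-0.006,0,-0.002,0,0,0,0.3,-0.01,0,-0.0035,0,0,0,0.3,-0.01,0,-0.0035,0,0,0,0.3],
)

```text
t: 7.9
tool_pos: [0.5264, 0.194, 0.05]
orientation: [-2.878, -0.585, -0.78]
force: [6.4, 5.4, 3.0]
opening: 0.0326
gripper_force: 50.0
```

```bash
python3 -c "
from h import *
local()
for a in((-55,2.5,30),(-57.5,3,24),(-60.5,4,16),(-63,5.3,10)): print(a);delta(*tcp(*a))"
```

```text
t 7.9 local mm [-37.5  -0.3  36. ] F [8.  2.5 3. ]
(-55, 2.5, 30)
shift [-0.0019 -0.0003  0.0006] rot [ 0.0003 -0.0054  0.0016]
(-57.5, 3, 24)
shift [-0.0019 -0.0003  0.0022] rot [ 0.0003 -0.1101  0.0015]
(-60.5, 4, 16)
shift [-0.0021 -0.0003  0.0044] rot [ 0.0005 -0.2497  0.0015]
(-63, 5.3, 10)
shift [-0.0026 -0.0003  0.0057] rot [ 0.0005 -0.3544  0.0015]
```

Call:
move_arm(
  deltas=[-0.0025,0,0.0006,0,-0.005,0,0.3,-0.0025,0,0.001,0,-0.055,0,0.3,-0.0025,0,0.0022,0,-0.11,0,0.3,-0.0025,0,0.0033,0,-0.18,0,0.3,-0.0025,0,0.0044,0,-0.25,0,0.3,-0.0026,0,0.0044,0,-0.25,0,0.3],
)

```text
t: 8.65
tool_pos: [0.527, 0.1941, 0.0442]
orientation: [-2.998, -0.61, -0.419]
force: [7.8, 1.6, -0.5]
opening: 0.0328
gripper_force: 50.0
```

```bash
python3 -c "
from h import *
local()
im,W,s=wrist('w3')
for a in((-60.5,4,16),(-63,5.3,10),(-61,5.3,10)): print(a);delta(*tcp(*a))"
```

```text
t 8.65 local mm [-36.8  -0.5  30.2] F [ 7.8 -1.6 -0.5]
(-60.5, 4, 16)
shift [ 0.0003 -0.0005 -0.001 ] rot [0.0008 0.0012 0.002 ]
(-63, 5.3, 10)
shift [ 0.0001 -0.0005  0.0003] rot [ 0.0009 -0.1035  0.0019]
(-61, 5.3, 10)
shift [ 0.0021 -0.0005  0.0009] rot [ 0.0009 -0.1035  0.0019]
```

View pics/w3.png

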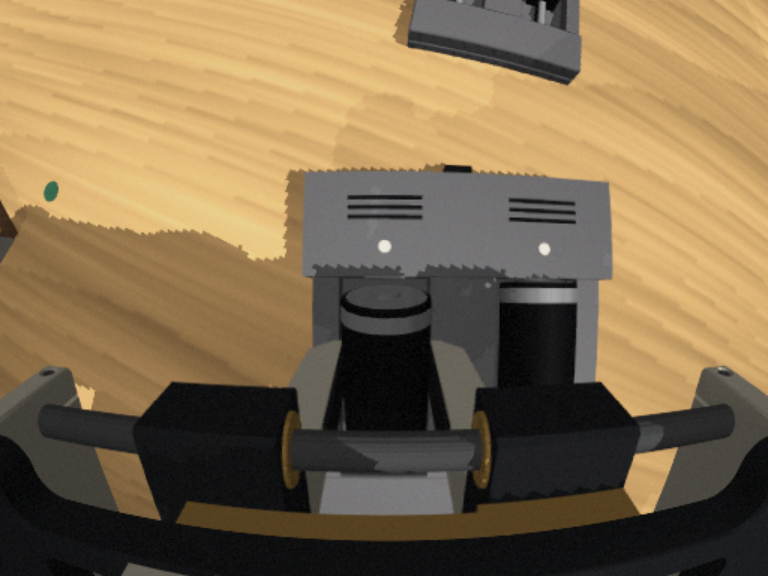

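Call:
move_arm(
  deltas=[0,-0.0005,0,0,-0.05,0,0.3,0,-0.0005,0.0003,0,-0.104,0,0.3,0.0015,-0.0005,0.0006,0,-0.104,0,0.3,0.003,-0.0005,0.001,0,-0.104,0,0.3,0.0035,-0.0005,0.001,0,-0.104,0,0.3,0.0035,-0.0005,0.001,0,-0.104,0,0.3],
)

```text
t: 9.45
tool_pos: [0.529, 0.1954, 0.0432]
orientation: [-3.035, -0.617, -0.264]
force: [6.7, 2.1, -2.3]
opening: 0.0325
gripper_force: 50.0
```

```bash
python3 -c "
from h import *
local()
for a in((-59.3,5,10),(-59.3,4,10)): print(a);delta(*tcp(*a))"
```

```text
t 9.45 local mm [-34.6  -0.1  29.2] F [ 6.9 -0.7 -2.3]
(-59.3, 5, 10)
shift [ 0.0014 -0.0001 -0.0001] rot [0.001  0.0016 0.0017]
(-59.3, 4, 10)
shift [ 0.0013 -0.0001  0.0009] rot [0.001  0.0016 0.0017]
```

Call:
move_arm(
  deltas=[0.001,0,0.0008,0,0,0,0.3,0.002,0,0.001,0,0,0,0.3,0.002,0,0.001,0,0,0,0.3],
)

```text
t: 9.82
tool_pos: [0.531, 0.1962, 0.0428]
orientation: [-3.035, -0.617, -0.264]
force: [5.8, 0.5, 1.3]
opening: 0.0332
gripper_force: 50.0
```

```bash
python3 -c "
from h import *
local()"
```

```text
t 9.825 local mm [-32.4  -0.1  28.8] F [ 5.5 -1.8  1.3]
```

Call:
move_arm(
  deltas=[0,0,0,0,0,0,0.45,0,0,0,0,0,0,0.45,0,0,0,0,0,0,0.45,0,0,-0.03,0,0,0,0.45,0,0,-0.06,0,0,0,0.45,0,0,-0.1,0,0,0,0.45,0,0,-0.1,0,0,0,0.45],
)

```text
t: 10.7
tool_pos: [0.5153, 0.1899, 0.1437]
orientation: [-3.035, -0.617, -0.266]
force: [0.2, 0.5, 0.2]
opening: 0.0419
gripper_force: 0.0
```

```bash
python3 - <<'E'
from h import *
local()
im,W,s=wrist('w4')
y=np.radians(YAW);X=np.array([np.cos(y),np.sin(y)]);Y=np.array([-X[1],X[0]])
P=W.reshape(-1,3);l=np.stack([(P[:,:2]-BAY[:2])@X,(P[:,:2]-BAY[:2])@Y,P[:,2]-.014],1)*1000
for yc in(1.9,-64):
  for x in range(-70,12,6):
    q=l[(abs(l[:,0]-x)<2)&(abs(l[:,1]-yc)<3)&(l[:,2]<60)]; print(yc,x,len(q),np.round(np.median(q[:,2]),1) if len(q) else '')
p=BAY+np.r_[X*-.020,.062]; delta(p,pose(YAW,0))
E
```

```text
t 10.7 local mm [-49.3   0.2 129.7] F [0.3 0.4 0.2]
1.9 -70 9 11.4
1.9 -64 12 37.3
1.9 -58 25 38.7
1.9 -52 31 39.7
1.9 -46 29 40.5
1.9 -40 30 42.0
1.9 -34 35 42.6
1.9 -28 34 43.8
1.9 -22 34 44.9
1.9 -16 39 45.9
1.9 -10 40 47.1
1.9 -4 36 44.7
1.9 2 30 24.2
1.9 8 24 23.7
-64 -70 18 10.9
-64 -64 13 21.4
-64 -58 28 33.6
-64 -52 28 33.6
-64 -46 25 34.0
-64 -40 28 33.4
-64 -34 26 33.6
-64 -28 33 33.4
-64 -22 25 33.6
-64 -16 28 33.4
-64 -10 31 33.5
-64 -4 26 33.6
-64 2 27 23.7
-64 8 24 23.9
shift [0.0187 0.0003 0.0697] rot [ 0.0007 -0.1716  0.0017]
```

View pics/w4.png

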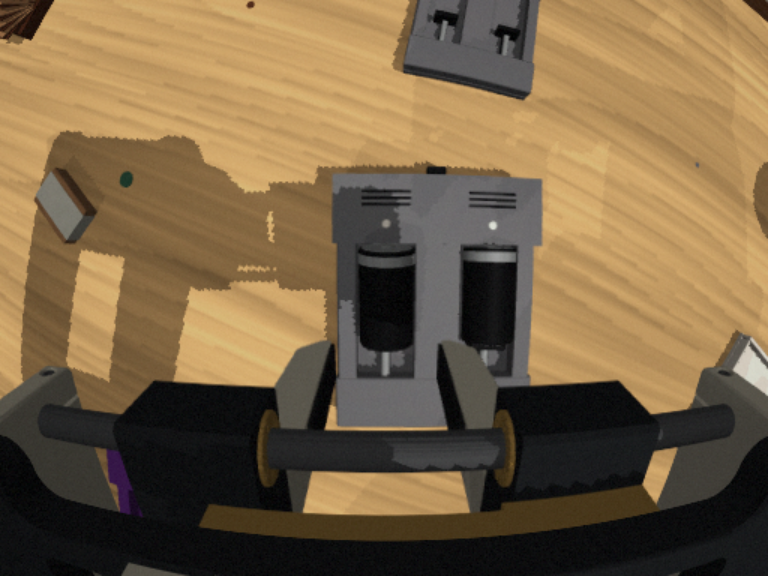

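```bash
python3 - <<'E'
from h import *
y=np.radians(YAW);X=np.array([np.cos(y),np.sin(y)])
for x,z in((-14,.063),(-14,.045)): delta(BAY+np.r_[X*x/1000,z],pose(YAW,0))
E
```

```text
shift [0.0248 0.0004 0.0697] rot [ 0.0007 -0.1716  0.0017]
shift [0.0218 0.0003 0.0874] rot [ 0.0007 -0.1716  0.0017]
```

Call:
move_arm(
  deltas=[0.025,0,0.03,0,-0.1716,0,0,0.025,0,0.04,0,-0.1716,0,0,0.025,0,0.04,0,-0.1716,0,0,0.025,0,0.06,0,-0.1716,0,0,0.025,0,0.07,0,-0.1716,0,0,0.025,0,0.074,0,-0.1716,0,0,0.024,0,0.077,0,-0.1716,0,0,0.0235,0,0.08,0,-0.1716,0,0],
  squeeze=10,
)

```text
t: 11.75
tool_pos: [0.5487, 0.2042, 0.0666]
orientation: [3.078, 0.626, 0.002]
force: [1.9, 1.5, 3.7]
opening: 0.0003
gripper_force: 1.7
```

```bash
python3 -c "
from h import *
local()
y=np.radians(YAW);X=np.array([np.cos(y),np.sin(y)])
delta(BAY+np.r_[X*-.014,.044],pose(YAW,0))"
```

```text
t 11.75 local mm [-13.    0.3  52.6] F [2.3 0.7 3.7]
shift [-0.001   0.0003  0.0086] rot [ 0.0008 -0.001   0.0016]
```

Call:
move_arm(
  deltas=[0,0,0.003,0,0,0,0,0,0,0.006,0,0,0,0,0,0,0.0085,0,0,0,0,0,0,0.0085,0,0,0,0],
)

```text
t: 12.25
tool_pos: [0.5487, 0.2042, 0.059]
orientation: [3.078, 0.626, 0.001]
force: [-2.0, -0.2, 16.0]
opening: 0.0007
gripper_force: 7.9
```

```bash
python3 -c "
from h import *
local()"
```

```text
t 12.25 local mm [-13.    0.3  45. ] F [-1.9  0.6 16. ]
```

Call:
move_arm(
  deltas=[0,0,-0.015,0,0,0,0,-0.033,0,-0.015,0,0,0,0,-0.033,0,-0.008,0,0,0,0,-0.033,0,-0.004,0,0,0,0,-0.033,0,-0.001,0,0,0,0,-0.033,0,-0.0005,0,0,0,0],
)

```text
t: 13.0
tool_pos: [0.5173, 0.191, 0.059]
orientation: [3.077, 0.626, -0.005]
force: [-10.8, -4.0, 22.1]
opening: 0.0003
gripper_force: 10.9
```

```bash
python3 -c "
from h import *
local()"
```

```text
t 13.0 local mm [-47.    0.4  45. ] F [-11.5   0.5  22.1]
```

Call:
move_arm(
  deltas=[0,0,-0.03,0,0,0,0,-0.02,0,-0.09,0,0,0,0,-0.03,0,-0.13,0,0,0,0,-0.03,0,-0.13,0,0,0,0,-0.03,0,-0.13,0,0,0,0],
)

```text
t: 13.62
tool_pos: [0.49, 0.1795, 0.1869]
orientation: [3.078, 0.626, -0.004]
force: [0.9, -0.1, 0.1]
opening: 0.0007
gripper_force: 0.0
```

```bash
python3 - <<'E'
from h import *
local()
im,W,s=wrist('w5')
y=np.radians(YAW);X=np.array([np.cos(y),np.sin(y)]);Y=np.array([-X[1],X[0]])
P=W.reshape(-1,3);l=np.stack([(P[:,:2]-BAY[:2])@X,(P[:,:2]-BAY[:2])@Y,P[:,2]-.014],1)*1000
for yc in(1.9,-64):
  print(yc,[(x,round(float(np.median(q[:,2])),1)) for x in range(-64,12,5) if len(q:=l[(abs(l[:,0]-x)<1.5)&(abs(l[:,1]-yc)<3)&(l[:,2]<60)])])
  c=l[(abs(l[:,1]-yc)<3)&(l[:,2]>31)&(l[:,2]<38)&(l[:,0]>-70)&(l[:,0]<5)]; print(np.percentile(c[:,0],[1,99]))
cv2.imwrite('pics/w5c.png',cv2.resize(im[60:320,180:400,::-1],(660,580),interpolation=3) if 0 else cv2.resize(im[:,:,::-1],(768,576)))
E
```

```text
t 13.625 local mm [-76.7   0.5 172.9] F [ 0.8 -0.4  0.1]
1.9 [(-64, 20.7), (-59, 33.3), (-54, 33.7), (-49, 33.4), (-44, 33.4), (-39, 33.5), (-34, 33.1), (-29, 33.1), (-24, 33.6), (-19, 33.4), (-14, 33.6), (-9, 34.0), (-4, 33.3), (1, 22.1), (6, 24.2), (11, 23.7)]
[-60.41121764  -1.2157195 ]
-64 [(-64, 20.6), (-59, 33.7), (-54, 33.4), (-49, 33.1), (-44, 33.9), (-39, 33.5), (-34, 33.6), (-29, 33.8), (-24, 33.5), (-19, 33.6), (-14, 33.6), (-9, 34.0), (-4, 33.8), (1, 23.8), (6, 23.5), (11, 24.2)]
[-59.74840843  -2.10082979]
```

View pics/w5c.png

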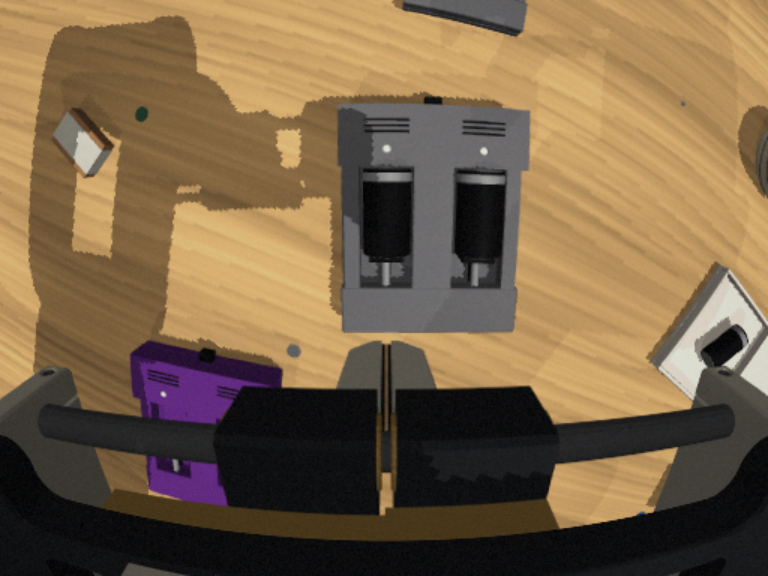

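The cell lies flat at (387,215). Its profile matches the cell already charging at (480,218), and the arm is clear of everything.

```bash
python3 -c "
from plant import robot
print(robot.close_job())"
```

```text
the job is handed in; nothing more can be done
None
```

The large cell is seated flat in the charger's empty bay, level with the cell already charging. The gripper has let go and stands clear, and the job was handed in at about 13.7 s.

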